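# Make up a spice parcel to weight on the kitchen scale

### The arm

A 6-joint arm with a two-finger parallel gripper is mounted at the origin on a cart in front of the work surface, level with it; the furniture and walls round the work are solid. World frame = base frame: x ahead of the robot, y to its left, z up, the work surface at z = 0. Lengths are in mm, angles in rad, forces in N, time in s.
With the tool pointing down it reaches from about 325 to 875 mm from the base axis. Payload 4.4 kg.
Tool frame: the origin (TCP) lies on the centre line of the jaws, within the pads' length; the fingertips stand ahead of it and the grasp point (between the pads) lies 6 mm ahead of it (ctrl.tcp_to_tips is the z of the fingertips in the tool frame, in mm); z points along the fingers, y is the line along which they close (so a half turn about z gives the same grasp; the last joint's range is limited). The gripper opens to 85 mm and grips with 20 to 120 N. Pads are 22 mm wide; open, the fingers measure 114 mm over their backs; the gripper's body (76 mm by 85 mm) begins 54 mm behind the grasp point. The pads swing forward as they close: fully open they stand 13 mm farther back than shut.
Start: joints at [-1.28, 0.207, 1.542, -0, 1.393, -0.15], TCP at [245.32, -520.044, 256.282] pointing down, gripper open.
Joint ranges: [-2.73, 2.73], [-0.86, 2.22], [0.23, 2.46], [-1.11, 4.25], [0.08, 2.63], [-2.82, 2.82]. Speed limits (rad/s): [2.79, 2.79, 3.14, 3.14, 3.14, 3.14].

### API

Orientations are given as a 3x3 rotation matrix whose columns are the frame's x, y, z axes.
In Python, from plant import ctrl, sensors, optics gives the robot as it stands. Calls block until the motion is done:
- ctrl.move_ptp(position, orientation): joint-space move of the TCP to a pose.
- ctrl.move_l(position, rot=None, vel=150, threshold=None): straight line of the TCP; rot=None keeps the orientation; vel is the mean speed in mm/s. With threshold (N) it stops when the force on the tool has changed by that much, and returns True; else False.
- ctrl.set_joints(angles): joint-space move.
- ctrl.gripper_to(opening, force=None): finger opening in mm; force is the grip in N (None keeps the last); returns when the fingers have stopped.
- ctrl.hold(seconds).
- ctrl.solve_ik(position, orientation): joint angles nearest the present ones, or None.
- sensors.read_state(): the state.
- optics.grab_frame(name): name is "side" or "top"; returns (picture, depth): 420x560x3 uint8, red, green, blue; 420x560 float32, mm along the optical axis (not along the pixel's ray), 0 where there is no reading.
- optics.camera_params(name): a dict with "mtx" (3x3 intrinsics, pixels), "R" (3x3) and "t" (3): a world point X has camera coordinates R X + t. Camera axes: x right, y down, z forward; pixel columns grow to the right and rows downward; lengths in mm; the calibration is good to about 2 mm. A picture is of the moment at which its call begins. camera_params takes no time and is no camera call.
A pose or a line that the arm cannot do raises ctrl.MotionError and nothing moves.
- ctrl.finish_job(): hands the job in; it is judged then, once.
The state is a dict: "t": time; "q": joint angles; "qvel": joint speeds; "tau": joint torques, N m; "eef_pos": TCP position; "eef_rot": TCP orientation; "force": force on the tool from outside, world axes, zero at the start; "wrist_torque": the same for the moment, N m; "grip_width": finger opening in mm; "grasp_force": force on a finger pad.
Only numpy, scipy, OpenCV 4.12 (cv2) and the standard library are available. Lean on these libraries where they do the work, as an engineer would, in place of code of your own. Each camera call takes 0.05 s, during which the arm holds its last target. There are 200 camera calls.

### The job

A food parcel is being made up to weight: move jars from the slanted rack to the pan of the kitchen scale, one at a time, setting each down gently and upright on the pan beside the tin, until the needle comes to rest within the thick dark arc on the dial, and then stop. Leave the tin standing on the pan, the jars you do not need in their rack pockets, and the timer, honey jar and mug where they are.

Things in the scene. Friction and masses are not known exactly. Their poses are not given: they have to be found in the camera images.
- needle (a joint): needle of the scale's dial, in rad: 0 with an empty pan (straight up the dial), growing clockwise by 5.0 rad per kg on the pan, in proportion. The thick dark arc on the dial runs from 2.65 to 3.50 rad (530 to 700 g); longer, thin lines mark its two ends. It takes about half a second to settle
- pan_mid (a point): centre of the scale pan's flat floor, 90 mm above the worktop when empty. x axis: away from the dial, y axis: along the pan's long side, z up. The steel pan is 170 mm (x) by 250 mm (y) with a rim 6 mm high; it is sprung, sinks 20 mm per kg (490 N/m), travel 25 mm. This point moves with it
- scale: white mechanical kitchen scale, fixed to the worktop. Origin: on the worktop below the pan's centre; x axis away from the dial side, z up. The round dial (88 mm) slopes at 45 degrees on its front, centred 126 mm in front of the origin (at x = -0.126) and 49 mm up
- rack: pale wooden rack for four jars, fixed to the worktop, 300 mm wide (y) and 125 mm deep (x). Origin: on the worktop under its middle; x axis to its back, y axis along its width, z up. Pockets 74 mm apart along y hold the jars leaning 35 degrees to the front; pocket walls reach 45 mm up along a jar at its sides (each pocket is 50 mm wide), 60 mm at its front and 20 mm at its back. A jar is freed by lifting it along its own axis
- tin: small closed food tin, 57 mm across, 72 mm tall, 126 to 360 g, standing on the rear (+x) half of the scale pan from the start, 40 to 46 mm behind its middle. Origin: centre of its base; z axis up
- jar_1: closed glass spice jar with a green screw lid, 45 mm across, 107 mm tall, 138 to 162 g; the lid takes up its top 20 mm. At the start it leans in the first (most -y) pocket of the rack. Origin: centre of its base; z axis: along the jar towards the lid (in the rack it points 35 degrees away from vertical, towards the rack's front)
- jar_2: closed glass spice jar with a pale screw lid, 45 mm across, 107 mm tall, 138 to 162 g; the lid takes up its top 20 mm. At the start it leans in the second pocket of the rack. Origin: centre of its base; z axis: along the jar towards the lid (in the rack it points 35 degrees away from vertical, towards the rack's front)
- jar_3: closed glass spice jar with a green screw lid, 45 mm across, 107 mm tall, 138 to 162 g; the lid takes up its top 20 mm. At the start it leans in the third pocket of the rack. Origin: centre of its base; z axis: along the jar towards the lid (in the rack it points 35 degrees away from vertical, towards the rack's front)
- jar_4: closed glass spice jar with a pale screw lid, 45 mm across, 107 mm tall, 138 to 162 g; the lid takes up its top 20 mm. At the start it leans in the fourth (most +y) pocket of the rack. Origin: centre of its base; z axis: along the jar towards the lid (in the rack it points 35 degrees away from vertical, towards the rack's front)
- kitchen_timer: bystander: round kitchen timer, 62 mm across, 43 mm tall. Origin: centre of its base
- honey_jar: bystander: honey jar, 71 mm across, 110 mm tall. Origin: centre of its base
- mug_tea: bystander: mug, 78 mm across, 109 mm with its handle, 101 mm tall. Origin: centre of its base
- scale_pan: the scale's steel pan itself; its origin is the same point as pan_mid, the centre of its floor

How it is judged (in metres and radians):
On the way:
1. a first jar stands upright on the pan, let go ((((x of jar_1 in the frame of pan_mid between -0.085 and 0.085 m and y of jar_1 in the frame of pan_mid between -0.125 and 0.125 m and z of jar_1 in the frame of pan_mid between -0.006 and 0.008 m and angle between jar_1's own z axis and vertical below 0.12 rad) and contact force between jar_1 and the fingers below 0.05 N and linear speed of jar_1 below 0.03 m/s) or ((x of jar_2 in the frame of pan_mid between -0.085 and 0.085 m and y of jar_2 in the frame of pan_mid between -0.125 and 0.125 m and z of jar_2 in the frame of pan_mid between -0.006 and 0.008 m and angle between jar_2's own z axis and vertical below 0.12 rad) and contact force between jar_2 and the fingers below 0.05 N and linear speed of jar_2 below 0.03 m/s) or ((x of jar_3 in the frame of pan_mid between -0.085 and 0.085 m and y of jar_3 in the frame of pan_mid between -0.125 and 0.125 m and z of jar_3 in the frame of pan_mid between -0.006 and 0.008 m and angle between jar_3's own z axis and vertical below 0.12 rad) and contact force between jar_3 and the fingers below 0.05 N and linear speed of jar_3 below 0.03 m/s) or ((x of jar_4 in the frame of pan_mid between -0.085 and 0.085 m and y of jar_4 in the frame of pan_mid between -0.125 and 0.125 m and z of jar_4 in the frame of pan_mid between -0.006 and 0.008 m and angle between jar_4's own z axis and vertical below 0.12 rad) and contact force between jar_4 and the fingers below 0.05 N and linear speed of jar_4 below 0.03 m/s))), for 0.2 s.
At the end, for the whole second after the job is handed in: The needle rests within the dark arc (2.62 to 3.55 rad); the tin and every jar taken stand upright (within 7 degrees) with their bases on the pan floor, at rest; every other jar is still within 15 mm of where it stood in its rack pocket (value of joint needle between 2.62 and 3.55 rad and velocity of joint needle between -0.15 and 0.15 rad/s and x of tin in the frame of pan_mid between -0.085 and 0.085 m and y of tin in the frame of pan_mid between -0.125 and 0.125 m and z of tin in the frame of pan_mid between -0.006 and 0.008 m and angle between tin's own z axis and vertical below 0.12 rad and ((x of jar_1 in the frame of pan_mid between -0.085 and 0.085 m and y of jar_1 in the frame of pan_mid between -0.125 and 0.125 m and z of jar_1 in the frame of pan_mid between -0.006 and 0.008 m and angle between jar_1's own z axis and vertical below 0.12 rad) or distance of jar_1 from where it was at the start of the episode below 0.015 m) and ((x of jar_2 in the frame of pan_mid between -0.085 and 0.085 m and y of jar_2 in the frame of pan_mid between -0.125 and 0.125 m and z of jar_2 in the frame of pan_mid between -0.006 and 0.008 m and angle between jar_2's own z axis and vertical below 0.12 rad) or distance of jar_2 from where it was at the start of the episode below 0.015 m) and ((x of jar_3 in the frame of pan_mid between -0.085 and 0.085 m and y of jar_3 in the frame of pan_mid between -0.125 and 0.125 m and z of jar_3 in the frame of pan_mid between -0.006 and 0.008 m and angle between jar_3's own z axis and vertical below 0.12 rad) or distance of jar_3 from where it was at the start of the episode below 0.015 m) and ((x of jar_4 in the frame of pan_mid between -0.085 and 0.085 m and y of jar_4 in the frame of pan_mid between -0.125 and 0.125 m and z of jar_4 in the frame of pan_mid between -0.006 and 0.008 m and angle between jar_4's own z axis and vertical below 0.12 rad) or distance of jar_4 from where it was at the start of the episode below 0.015 m) and linear speed of each of jar_1, jar_2, jar_3, jar_4 below 0.02 m/s); the robot touches nothing.
It fails at once if a jar is slammed onto the pan (over 25 N) (contact force between any of jar_1, jar_2, jar_3, jar_4 and scale_pan above 25 N).
It fails at once if a jar is dropped (falls freely at over 0.6 m/s) ((contact force between jar_1 and the fingers below 0.05 N and linear speed of jar_1 above 0.6 m/s) or (contact force between jar_2 and the fingers below 0.05 N and linear speed of jar_2 above 0.6 m/s) or (contact force between jar_3 and the fingers below 0.05 N and linear speed of jar_3 above 0.6 m/s) or (contact force between jar_4 and the fingers below 0.05 N and linear speed of jar_4 above 0.6 m/s)).
It fails at once if the timer, the honey jar or the mug is moved by more than 30 mm (distance of any of kitchen_timer, honey_jar, mug_tea from where it was at the start of the episode above 0.03 m).
It also fails if it takes over 72 s, if anything falls off the work surface, if the arm or the gripper's body presses on something with over 40 N, if the wrist force passes 120 N, or if a joint passes its speed limit or range.

## Working session

There is one attempt and no reset: what is moved stays moved. The work goes in short steps, each a Python script; the robot and the scene stay as the last script left them, time stands still between calls to the robot, and variables do not carry over. Pictures are saved under pics/ and viewed, at most 10 in all, crops included, and the job is handed in when it is done.

```bash
mkdir -p pics; ls; python3 - <<'E'
from plant import ctrl, sensors, optics
import cv2,numpy as np
for n in("top","side"):
    im,d=optics.grab_frame(n); cv2.imwrite(f"pics/{n}0.png",im[:,:,::-1]); np.save(f"{n}0.npy",d)
    p=optics.camera_params(n); print(n,p["mtx"].round(1).tolist(),p["R"].round(3).tolist(),p["t"].round(1))
print(ctrl.tcp_to_tips, sensors.read_state())
E
```

```text
pics
top [[500.9, 0.0, 271.1], [0.0, 500.9, 215.9], [0.0, 0.0, 1.0]] [[-0.005, -1.0, -0.021], [-0.998, 0.006, -0.068], [0.068, 0.021, -0.997]] [ -60.4  550.1 1410.6]
side [[415.8, 0.0, 282.7], [0.0, 415.8, 203.4], [0.0, 0.0, 1.0]] [[-0.858, -0.513, 0.011], [-0.34, 0.552, -0.762], [0.385, -0.657, -0.648]] [ 452.3  303.  1096. ]
25.0 {'t': 0.1, 'q': array([-1.28050221e+00,  2.07310035e-01,  1.54281889e+00, -8.76999472e-06,
        1.39350957e+00, -1.50484027e-01]), 'qvel': array([ 5.95682949e-05, -3.55609567e-05, -2.36418147e-03, -2.97469315e-04,
       -1.27101601e-04, -7.55440533e-05]), 'tau': array([-5.75048598e-04, -3.84090972e+01, -2.92547572e+01, -2.19013727e-04,
        4.86094505e-03, -7.70644050e-06]), 'eef_pos': array([ 245.13169138, -519.42747692,  255.25218117]), 'eef_rot': array([[ 9.04419374e-01,  4.26644166e-01, -5.93862758e-04],
       [ 4.26644475e-01, -9.04417304e-01,  1.95777846e-03],
       [ 2.98175004e-04, -2.02402104e-03, -9.99997907e-01]]), 'force': array([0.08104098, 0.18832249, 0.11303512]), 'wrist_torque': array([ 0.02812837, -0.04848842,  0.02924903]), 'grasp_force': 0.0, 'grip_width': 85.46544325771033}
```

View pics/top0.png

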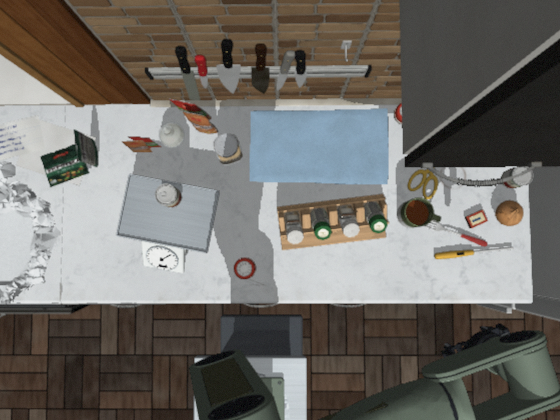

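View pics/side0.png

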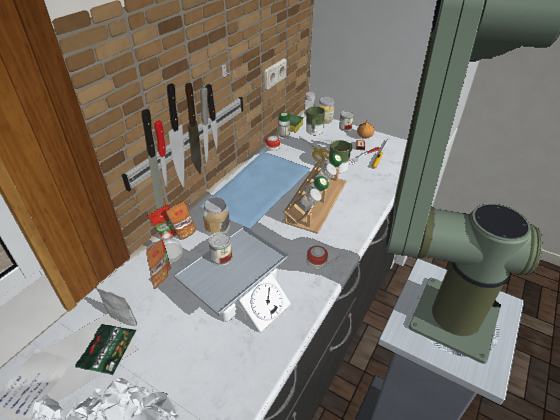

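The top view shows the scale at about (168,213), with its tin at (168,194) and dial at (160,258). The rack is at about (333,222), with lids near (378,225), (350,229), (323,232) and (296,237) for jars 1–4. The mug is at (418,212), the timer at (245,268) and the honey jar at (228,148). The side view confirms this layout.

```bash
cat > h.py <<'E'
from plant import ctrl, sensors, optics
import cv2,numpy as np
def cloud(n,d):
    p=optics.camera_params(n);K=p["mtx"];v,u=np.mgrid[:420,:560]
    c=np.stack([(u-K[0,2])/K[0,0]*d,(v-K[1,2])/K[1,1]*d,d],-1)
    return (c-p["t"])@p["R"]   # R^T (c-t)
E
python3 - <<'E'
from h import *
for n in("top","side"):
    d=np.load(n+"0.npy");W=cloud(n,d);im=cv2.imread(f"pics/{n}0.png")
    ok=(d>0)&(W[...,0]>250)&(W[...,0]<800)&(abs(W[...,1])<600)
    tab=ok&(abs(W[...,2])<8); print(n,"table z",np.median(W[...,2][tab]))
    P=W[ok]
    # pan: z in 82..97
    m=(ok&(W[...,2]>80)&(W[...,2]<98)&(W[...,1]>100)).astype(np.uint8)
    k,l,s,c=cv2.connectedComponentsWithStats(m); i=1+s[1:,4].argmax(); q=W[l==i]
    print("pan",cv2.minAreaRect(q[:,:2].astype(np.float32)),np.median(q[:,2]))
    t=P[(P[:,2]>145)&(P[:,2]<170)&(P[:,1]>100)&(P[:,0]<650)]; print("tin top",np.median(t,0),np.ptp(t,0),len(t),cv2.minEnclosingCircle(t[:,:2].astype(np.float32)))
    # lids
    rk=ok&(W[...,2]>75)&(W[...,2]<140)&(W[...,1]<80)&(W[...,1]>-400)
    k,l,s,c=cv2.connectedComponentsWithStats(rk.astype(np.uint8))
    for i in range(1,k):
        if s[i,4]>25: q=W[l==i]; print("blob",c[i].round(),s[i,4],np.median(q,0).round(),q.min(0).round(),q.max(0).round())
im=cv2.imread("pics/top0.png"); a=cv2.resize(im[185:265,270:395],None,fx=4.8,fy=4.8,interpolation=2)
b=cv2.imread("pics/side0.png"); e=cv2.resize(b[275:330,240:295],None,fx=3.6,fy=3.6,interpolation=2)
out=np.zeros((600,600,3),np.uint8); out[:384]=a; out[386:386+198,:198]=e
e=cv2.resize(im[235:275,140:185],None,fx=4.9,fy=4.9,interpolation=2); out[386:386+196,210:210+e.shape[1]]=e
cv2.imwrite("pics/c1.png",out)
E
```

```text
top table z 0.3298610985152898
pan ((550.4345092773438, 217.62228393554688), (254.8753662109375, 185.85134887695312), 78.97036743164062) 86.94056112358531
tin top [599.25503575 206.13722905 155.61461798] [56.52923269 55.51274022 19.13879981] 393 ((599.353271484375, 206.76150512695312), 29.258771896362305)
blob [228. 146.] 547 [733.  52. 108.] [700.  20.  75.] [775.  80. 115.]
blob [363. 218.] 1045 [ 535. -313.  113.] [ 489. -382.   75.] [ 582. -249.  139.]
blob [333. 212.] 89 [ 554. -233.   81.] [ 539. -245.   75.] [ 569. -220.   91.]
blob [306. 216.] 91 [ 544. -160.   82.] [ 526. -171.   75.] [ 559. -147.   91.]
blob [321. 225.] 436 [ 518. -198.  116.] [ 481. -223.   75.] [ 558. -175.  139.]
blob [293. 227.] 489 [ 513. -124.  116.] [ 471. -150.   75.] [554. -86. 139.]
side table z -0.3956690945031827
pan ((549.5399169921875, 219.1286163330078), (257.0101318359375, 187.73672485351562), 78.61146545410156) 86.41195461159907
tin top [597.07448849 209.85709851 154.82911045] [58.03445266 57.76110916 16.14236688] 334 ((599.1800537109375, 207.5387725830078), 29.90108871459961)
blob [318. 182.] 1074 [ 513. -194.  112.] [ 470. -378.   75.] [580. -83. 138.]
blob [217. 206.] 302 [723.  58. 108.] [700.  23.  76.] [769.  80. 113.]
```

View pics/c1.png

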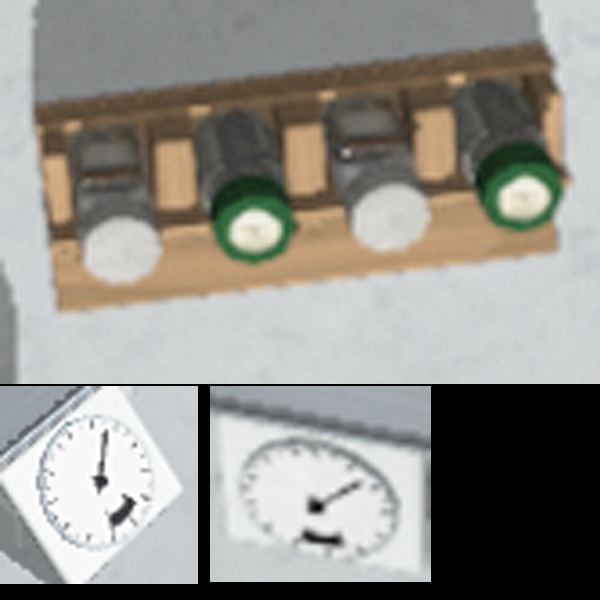

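The crop shows four seated jars with lid-top centres at about (295,237), (323,233), (351,230) and (378,226) in the top frame. The needle points about 1 rad clockwise, so the tin is roughly 200 g.

```bash
cat >> h.py <<'E'
def ray(n,uv,z):
    p=optics.camera_params(n);R,t=p["R"],p["t"]
    C=-R.T@t; v=R.T@np.linalg.inv(p["mtx"])@np.array([*uv,1.]); return C+v*(z-C[2])/v[2]
def dial(im,pan,yaw,f):
    """rectified dial, 5 px/mm, from the side camera: up = up the dial"""
    p=optics.camera_params("side");a=np.array([np.cos(yaw),np.sin(yaw),0]);y=np.array([-a[1],a[0],0])
    c=np.array([pan[0],pan[1],0])-126*a+[0,0,49]; up=(a+[0,0,1])/2**.5; r=-y   # viewer in front: right=-y
    src=[]
    for i,j in((-1,1),(1,1),(1,-1),(-1,-1)):
        X=p["R"]@(c+50*(i*r+j*up))+p["t"]; q=p["mtx"]@X; src.append(q[:2]/q[2])
    H=cv2.getPerspectiveTransform(np.float32(src),np.float32([[0,0],[400,0],[400,400],[0,400]]))
    o=cv2.warpPerspective(im,H,(400,400),flags=cv2.INTER_CUBIC); cv2.imwrite(f,o[:,:,::-1]); return o
E
python3 - <<'E'
from h import *
for n,uv in (("top",[(378.1,225.6),(351,230.3),(323.2,232.7),(295.4,237.1)]),):
    L=[ray(n,q,126) for q in uv]; print(np.round(L,1))
    d=L[3]-L[0]; psi=np.arctan2(-d[0],d[1]); print("yaw",np.degrees(psi),np.linalg.norm(d)/3)
yaw=psi
ax=np.array([-np.sin(.6109)*np.cos(yaw),-np.sin(.6109)*np.sin(yaw),np.cos(.6109)])
for n in("top","side"):
    W=cloud(n,np.load(n+"0.npy")).reshape(-1,3)
    for l in L:
        q=W[(np.linalg.norm(W-l,axis=1)<32)&(W[:,2]>105)]; h=q@ax; hm=np.percentile(h,90); t=q[abs(h-hm)<2.5]
        print(n,len(t),t.mean(0).round(1), ((t.min(0)+t.max(0))/2).round(1),np.ptp(t@[-np.sin(yaw),np.cos(yaw),0]).round(1))
    q=W[(abs(W[:,2]-87)<3)&(W[:,1]>60)&(W[:,1]<380)&(W[:,0]>440)&(W[:,0]<700)]
    print("pan",cv2.minAreaRect(q[:,:2].astype(np.float32)))
    q=W[(W[:,2]>91)&(W[:,2]<97)&(W[:,1]>60)&(W[:,1]<380)&(W[:,0]>440)&(W[:,0]<700)]
    print("rim",len(q),cv2.minAreaRect(q[:,:2].astype(np.float32)))
im=cv2.imread("pics/side0.png")[:,:,::-1]
dial(im,(554,218),np.radians(-11),"pics/d0.png")
E
```

```text
[[ 515.1 -346.1  126. ]
 [ 503.2 -275.1  126. ]
 [ 497.3 -202.3  126. ]
 [ 486.2 -129.3  126. ]]
yaw 7.601946636200149 72.90017777154746
top 99 [ 515.9 -348.3  124.5] [ 516.6 -349.1  124.6] 42.9
top 72 [ 504.5 -276.7  127.6] [ 506.4 -275.7  127.1] 39.9
top 86 [ 499.3 -201.8  125.6] [ 500.3 -201.7  126.8] 42.2
top 86 [ 489.4 -129.8  127.5] [ 487.7 -129.5  127.4] 38.2
pan ((552.0645751953125, 217.20068359375), (254.9626922607422, 182.85414123535156), 78.71894073486328)
rim 588 ((555.850830078125, 215.41580200195312), (254.3783721923828, 173.6730499267578), 79.00923156738281)
side 53 [ 514.7 -345.6  123.2] [ 515.9 -344.   123.2] 46.5
side 61 [ 504.5 -273.5  125.1] [ 504.4 -273.2  125.2] 42.4
side 64 [ 498.2 -199.8  122.7] [ 499.2 -200.1  123. ] 45.7
side 75 [ 487.6 -125.8  125.3] [ 487.6 -126.5  126.4] 45.3
pan ((595.6991577148438, 209.7274169921875), (253.92076110839844, 258.8896179199219), 78.81730651855469)
rim 312 ((554.0255737304688, 218.5111846923828), (255.59112548828125, 176.2294921875), 79.07770538330078)
```

View pics/d0.png

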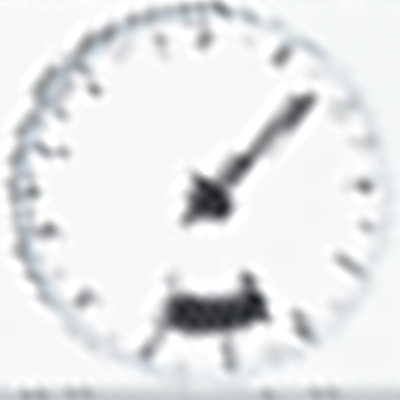

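Needle is at about 0.8 rad, so the tin is about 160 g and three jars should give about 610 g. I'll take jars 4, 3 and 2, since jar 1 sits next to the mug. I'll check IK, then approach jar 4.

```bash
cat >> h.py <<'E'
RY,PY=np.radians(7.0),np.radians(-11.0); PAN=np.array([555,217,0.])
def rot(yaw,tilt):
    y=np.array([np.sin(yaw),-np.cos(yaw),0]); z=np.array([np.sin(tilt)*np.cos(yaw),np.sin(tilt)*np.sin(yaw),-np.cos(tilt)])
    return np.stack([np.cross(y,z),y,z],1)
RG,RP=rot(RY,np.radians(35)),rot(PY,0); AX=-RG[:,2]
def lid(i): return np.array([501.6,-237.6,125.5])+(i-2.5)*74*np.array([-np.sin(RY),np.cos(RY),0])
def grasp(i): return lid(i)-(107-88)*AX      # TCP 88 mm up the jar, grasp point 82
def place(y): return PAN+np.array([-38*np.cos(PY)-y*np.sin(PY),-38*np.sin(PY)+y*np.cos(PY),0])
def st():
    s=sensors.read_state(); print("t %.2f pos %s w %.1f gf %.1f F %s q %s"%(s["t"],s["eef_pos"].round(1),s["grip_width"],s["grasp_force"],s["force"].round(2),s["q"].round(2))); return s
E
python3 - <<'E'
from h import *
print(ray("top",(418,212),101))
for i in(4,3,2): print(i,lid(i).round(),[None if (q:=ctrl.solve_ik(grasp(i)+h*AX,RG)) is None else q.round(2) for h in(90,0)])
for y in(78,0,-78): print(y,place(y).round(),[None if (q:=ctrl.solve_ik(place(y)+[0,0,h],RP)) is None else q.round(2) for h in(260,165)])
ctrl.gripper_to(60,30)
ctrl.move_ptp(grasp(4)+90*AX,RG); st()
ctrl.move_l(grasp(4)+32*AX,vel=150); st()
im,d=optics.grab_frame("top"); im2,_=optics.grab_frame("side")
o=np.hstack([cv2.resize(im[195:265,265:355],(390,303),interpolation=2),cv2.resize(im2[130:230,260:390],(390,303),interpolation=2)])
cv2.imwrite("pics/a1.png",o[:,:,::-1])
E
```

```text
[ 552.01595573 -457.69924265  101.        ]
4 [ 488. -127.  126.] [array([-0.77, -0.22,  2.24,  0.66,  0.82,  0.29]), array([-0.65,  0.06,  2.2 ,  0.82,  0.58,  0.17])]
3 [ 497. -201.  126.] [array([-0.9 , -0.09,  2.14,  0.69,  0.87,  0.15]), array([-0.78,  0.14,  2.1 ,  0.82,  0.67,  0.06])]
2 [ 506. -274.  126.] [array([-0.99,  0.04,  2.02,  0.7 ,  0.92,  0.07]), array([-0.89,  0.24,  1.98,  0.8 ,  0.74,  0.  ])]
78 [533. 301.   0.] [array([ 0.37,  0.28,  1.44, -0.  ,  1.42,  2.14]), array([ 0.37,  0.37,  1.53, -0.  ,  1.24,  2.14])]
0 [518. 224.   0.] [array([ 0.26,  0.18,  1.56, -0.  ,  1.4 ,  2.02]), array([ 0.26,  0.27,  1.66, -0.  ,  1.21,  2.02])]
-78 [503. 148.   0.] [array([ 0.12,  0.1 ,  1.66, -0.  ,  1.39,  1.88]), array([ 0.12,  0.19,  1.76, -0.  ,  1.19,  1.88])]
t 2.11 pos [ 448.3 -133.7  184.6] w 59.7 gf 0.0 F [-0.27 -0.83  0.79] q [-0.77 -0.22  2.24  0.66  0.82  0.29]
t 2.64 pos [ 480.8 -128.8  136.2] w 60.3 gf 0.0 F [ 0.01  0.68 -0.48] q [-0.69 -0.04  2.22  0.75  0.66  0.22]
```

View pics/a1.png

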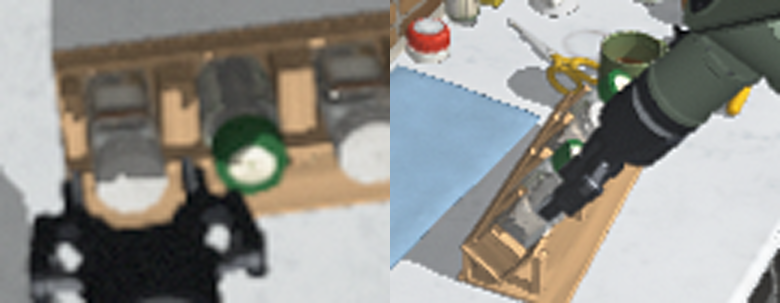

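The fingers straddle jar 4's lid evenly: the lid is centred at crop x≈131 and the fingers are at 72 and 188. I'll grasp, lift and place it.

```bash
cat >> h.py <<'E'
def pick(i,approach=True):
    if approach:
        ctrl.move_ptp(grasp(i)+90*AX,RG); ctrl.hold(.2)
    if ctrl.move_l(grasp(i),RG,vel=80,threshold=8): print("touched early"); st(); return False
    ctrl.gripper_to(30,35); st()
    ctrl.move_l(grasp(i)+85*AX,vel=100); p=grasp(i)+85*AX; p[2]=280; ctrl.move_l(p,vel=200)
    s=st(); return s["grasp_force"]>5 and s["grip_width"]>40
def setdown(y,m):
    p=place(y); z0=90-20*m+88
    ctrl.move_ptp(p+[0,0,280],RP); ctrl.move_l(p+[0,0,z0+15],vel=120); ctrl.hold(.4); f0=st()["force"][2]
    z=z0+15
    while z>z0-12:
        z-=1; ctrl.move_l(p+[0,0,z],vel=15); f=sensors.read_state()["force"][2]
        if f-f0>1.1: break
    print("contact z",z-z0,f-f0)
    ctrl.gripper_to(60); ctrl.hold(.1); ctrl.move_l(p+[0,0,z0+70],vel=120); st()
E
python3 - <<'E'
from h import *
if pick(4,False): setdown(78,.16)
ctrl.hold(.5)
im,d=optics.grab_frame("side"); 
o=dial(im,PAN,PY,"pics/x.png")
c=cv2.resize(im[170:360,160:360],(420,400),interpolation=2); cv2.imwrite("pics/p1.png",np.hstack([o,c[:,:380]])[:,:,::-1])
E
```

```text
t 3.58 pos [ 499.1 -126.3  110.7] w 42.9 gf 35.0 F [-2.28 -0.03  4.97] q [-0.65  0.06  2.2   0.82  0.58  0.17]
t 5.22 pos [ 449.9 -131.4  278.4] w 42.7 gf 35.7 F [ 0.58  0.02 -2.51] q [-0.76 -0.36  2.13  0.54  1.03  0.48]
t 8.14 pos [532.7 300.9 190.2] w 42.7 gf 35.7 F [-0.12  0.12 -1.23] q [ 0.37  0.34  1.51 -0.    1.29  2.14]
contact z 4.0 1.103876237412552
t 12.00 pos [532.2 300.6 244.2] w 60.0 gf 0.0 F [-0.14  0.08  0.  ] q [ 0.37  0.29  1.46 -0.    1.39  2.14]
```

View pics/p1.png

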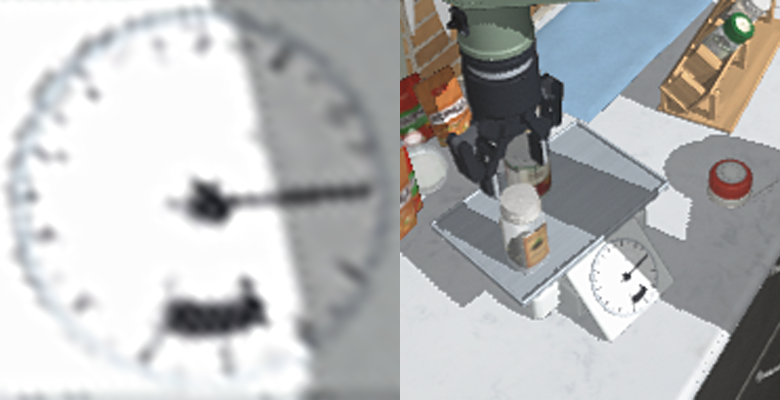

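Jar 4 stands upright on the pan, and the needle is at about 1.48 rad (≈300 g). I'll place the next two jars the same way.

```bash
python3 - <<'E'
from h import *
ctrl.move_l(place(78)+[0,0,300],vel=200)
if pick(3): setdown(0,.30)
else: raise SystemExit
ctrl.hold(.5)
im,d=optics.grab_frame("side"); 
o=dial(im,PAN,PY,"pics/x.png")
c=cv2.resize(im[170:360,160:360],(420,400),interpolation=2); cv2.imwrite("pics/p2.png",np.hstack([o,c[:,:380]])[:,:,::-1])
E
```

```text
t 16.62 pos [ 508.  -199.8  110.6] w 44.5 gf 34.9 F [-4.27  0.54  4.84] q [-0.79  0.14  2.1   0.82  0.67  0.06]
t 18.27 pos [ 459.  -204.8  278.4] w 43.9 gf 35.9 F [-0.04  0.04 -2.21] q [-0.89 -0.23  2.04  0.59  1.06  0.34]
t 21.19 pos [517.9 224.3 187.4] w 44.4 gf 35.9 F [ 0.63 -0.07 -1.77] q [0.26 0.25 1.64 0.   1.25 2.02]
contact z 9.0 1.20708376575115
t 23.75 pos [517.3 224.1 241.6] w 60.2 gf 0.0 F [-0.36 -1.01  0.81] q [ 0.26  0.2   1.59 -0.    1.36  2.02]
```

View pics/p2.png

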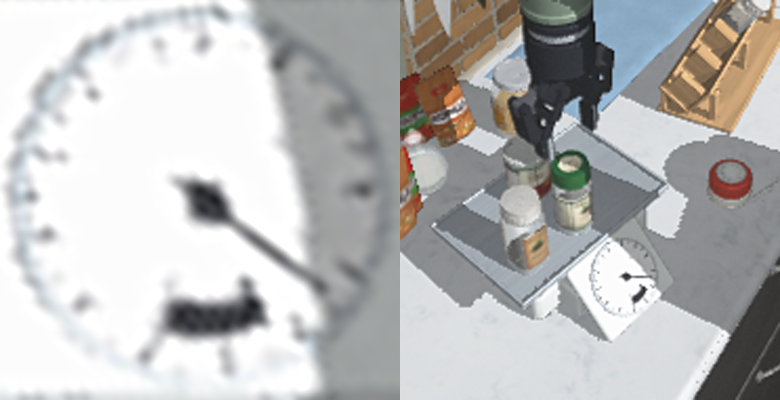

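Both jars stand upright and the needle is at about 2.2 rad (≈440 g), so one more jar is needed. The last contact triggered a little early on noise, so I'll average the force for this one.

```bash
sed -i 's/ctrl.move_l(p+\[0,0,z\],vel=15); f=sensors.*/ctrl.move_l(p+[0,0,z],vel=15); f=favg()/; s/f0=st()\["force"\]\[2\]/st(); f0=favg()/' h.py
cat >> h.py <<'E'
def favg():
    v=[]
    for _ in range(6): ctrl.hold(.03); v.append(sensors.read_state()["force"][2])
    return np.mean(v)
E
python3 - <<'E'
from h import *
ctrl.move_l(place(0)+[0,0,300],vel=200)
if pick(2): setdown(-78,.44)
else: raise SystemExit
ctrl.move_l(place(-78)+[0,0,300],vel=150); ctrl.hold(.7); st()
im,d=optics.grab_frame("side"); 
o=dial(im,PAN,PY,"pics/x.png")
c=cv2.resize(im[150:350,170:380],(420,400),interpolation=2); cv2.imwrite("pics/p3.png",np.hstack([o,c[:,:390]])[:,:,::-1])
E
```

```text
t 28.38 pos [ 517.  -273.4  110.6] w 43.0 gf 35.0 F [-1.93 -0.15  3.72] q [-0.89  0.24  1.98  0.8   0.74  0.  ]
t 30.02 pos [ 468.  -278.2  278.5] w 43.1 gf 35.8 F [-0.45  0.75 -2.  ] q [-0.98 -0.09  1.92  0.61  1.1   0.24]
t 32.95 pos [503.  147.7 184.5] w 43.1 gf 35.7 F [-0.45  1.17 -1.8 ] q [0.12 0.17 1.74 0.   1.23 1.88]
contact z 0.0 1.2866127142407535
t 41.04 pos [502.3 147.6 238.5] w 60.1 gf 0.0 F [-0.09 -0.54  0.53] q [0.12 0.11 1.69 0.   1.34 1.88]
t 42.30 pos [502.9 147.7 300.1] w 60.2 gf 0.0 F [0.01 0.07 0.6 ] q [ 0.12  0.07  1.61 -0.    1.47  1.88]
```

View pics/p3.png

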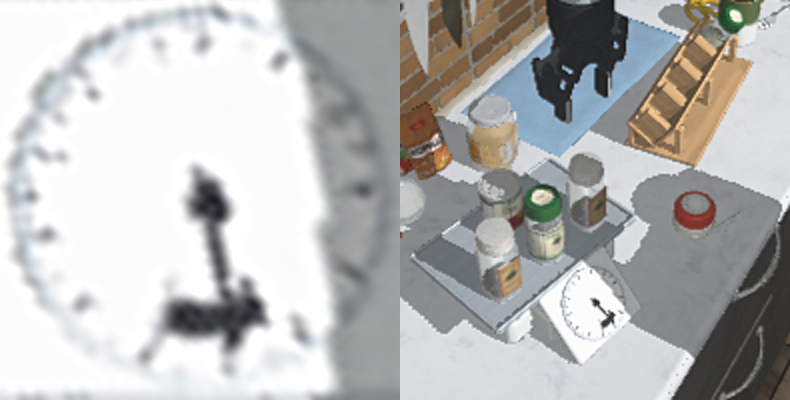

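The needle is at about 2.95 rad (tip near (232,330) in the dial view), well inside the arc. Three jars and the tin stand upright, jar 1 is still in the rack, and the arm is clear.

```bash
python3 -c "
from plant import ctrl
print(ctrl.finish_job())"
```

```text
the job is handed in; nothing more can be done
None
```

The job is handed in (no verdict came back): jars 4, 3 and 2 stand upright on the pan beside the tin, the needle rests at about 2.95 rad inside the dark arc, and jar 1 is still in its rack pocket.

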